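# Pack the condiment caddy behind its sprung divider

### The job

Pack the round jar and the square tin into the wooden condiment caddy beside the white canister, all three standing upright on its floor in one close row, held between the plain end wall and the sprung divider. The divider only gives way once its locking pin is drawn: park the pin upright in the notch at the caddy's end and leave it there. Leave everything else on the counter where it is.

Things in the scene. Friction and masses are not known exactly. Their poses are not given: they have to be found in the camera images.
- caddy: Light wooden open box, fixed; origin under its centre, z up. Sizes in mm: y -100 to 100 (long axis), x -36 to 36. Inner floor z 8; inner width x -28 to 28; low long side walls, top z 32. Plain end wall at -y: inner face y -90, top z 50. Tall wall at +y: outer face y 100, top z 70. Items stand in one row along y between the plain end wall and the divider.
- divider (a joint): Travel (m) of the upright sprung plate: 0 = forward, its front face at caddy y +20 mm; to 0.045 = pushed back to +y. 52 mm wide, 10 thick, top at caddy z 103 mm, above all items. Spring pushes it to -y, 1.6 N at 0 to 5.2 N at 0.045. Its side arm (top z 44, 11.5 mm hole) lies over the bore: pin in = locked at 0. Three items in a close row: about 0.030.
- caddy_bore (a point): Top centre of the locking bore (10.5 mm wide, through) in a fixed block on the caddy's +x side; caddy x 60, y 25, z 32 mm. The block spans caddy x 36 to 80, y 7 to 43. Axes as the caddy's.
- caddy_notch (a point): Parking place of the pin's origin in the notch outside the caddy's +y end: caddy x 0, y 118, z 44 mm. The notch is a fork of two level prongs along y, 9 mm wide, 10 thick, 11.5 mm apart, tops at z 44, closed at y 110, open to +y at y 136. The shank slides in from the open end and the head then rests on the prongs. Axes as the caddy's.
- pin: Steel locking pin: round head 18 mm wide, 36 mm high, over a shank 8 mm thick, 30 mm long. Origin: middle of the head's underside, z up through the head. At the start it stands in the locking bore, its head resting on the divider's arm.
- canister: Rectangular white ceramic canister with a cork lid, already standing in the caddy, not always against the end wall. 50 mm across (its x, across the caddy), 40 mm along the row (its y), 68 mm high, about 0.16 kg. Origin in the centre of its underside.
- jar: Round amber glass jar with a flat wooden lid as wide as the jar, standing on the counter. 52 mm in diameter, 72 mm high, about 0.2 kg. Origin in the centre of its underside.
- tin: Square steel tin standing on the counter, 48 by 48 mm, 78 mm high, about 0.15 kg. Origin in the centre of its underside; x and y axes along its sides.
- mug: Bystander: terracotta mug with a handle, 84 mm wide, 88 mm high. Origin in the centre of its underside.
- bowl: Bystander: white ceramic bowl, 104 mm wide, 45 mm high. Origin in the centre of its underside.
- ramekin: Bystander: small blue ceramic cup, 52 mm wide, 32 mm high. Origin in the centre of its underside.
- mill: Bystander: dark turned wooden pepper mill, 54 mm wide, 130 mm high. Origin in the centre of its underside.
- honey: Bystander: honey jar with paper label and brass cap, 62 mm wide, 95 mm high. Origin in the centre of its underside.
- chopstick_a: Bystander: bamboo chopstick lying flat, 230 mm long (its y axis), 7 mm square. Origin in the centre of its underside.
- chopstick_b: Bystander: second chopstick, the same. Origin in the centre of its underside.

How it is judged:
By the outcome, as a careful person would: the job done as asked, in the order asked, and still so for the second after the job is handed in, with the robot touching nothing.
It also fails if it takes over 72 s, if anything falls off the work surface, if the arm or the gripper's body presses on something with over 40 N, if the wrist force passes 120 N, or if a joint passes its speed limit or range.

### The arm

A 7-joint arm with a two-finger parallel gripper is mounted at the origin on the work surface. World frame = base frame: x ahead of the robot, y to its left, z up, the work surface at z = 0. Lengths are in m, angles in rad, forces in N, time in s.
With the tool pointing down it reaches from about 0.425 to 0.925 m from the base axis. Payload 6.8 kg.
Tool frame: the origin (TCP) lies midway between the tips of the shut fingers; the grasp point (between the pads) lies 19 mm behind it; y points along the fingers, z is the direction in which the jaws open and shut, and the axes are right-handed (so a half turn about y gives the same grasp; the last joint's range is limited). The gripper opens to 85 mm and grips with 20 to 120 N. Pads are 22 mm wide; open, the fingers measure 114 mm over their backs; the gripper's body (76 mm by 85 mm) begins 54 mm behind the grasp point. The pads swing forward as they close: fully open they stand 13 mm farther back than shut.
Start: joints at [-1.212, 0.477, 0.022, 1.555, -0.011, 1.109, -0.083], TCP at [0.304, 0.603, 0.231] pointing down, gripper open.
Joint ranges: [-2.96, 2.96], [-0.34, 2.1], [-1.41, 1.46], [0.24, 2.44], [-1.37, 4.51], [0.17, 1.92], [-2.96, 2.96]. Speed limits (rad/s): [2.39, 2.39, 3.14, 3.14, 3.14, 3.14, 3.14].

### API

Orientations are given as a unit quaternion [w, x, y, z].
In Python, from station import bot gives the robot as it stands. The module is installed in compiled form; this text tells all that it offers.
- The arm moves only by the shell command python3 -m crank 'ROWS' [FORCE]. ROWS is JSON, a list of rows, each an object with "linear": the shift along the tool's x, y, z in m, a list of three; "dr": the turn, a rotation vector about the tool's x, y, z in degrees, a list of three; "hand": the gripper command: -1 is shut, 1 is fully open, values between are in proportion. A call has 1 to 10 rows; each row is the pose to reach, as a shift and turn from the pose commanded when the call began, along the tool's axes at that moment; what a row does not reach only later rows make up. A row lasts 1/12 s, in which the tool goes at most 41.7 mm and 7.16 degrees, less where a joint would pass 70% of its speed; a pose out of reach is approached as far as the arm can. A call with a gripper value outside its range is refused whole. The fingers move at their own pace and stop on an object; FORCE is the grip in N (left out, the last holds). Time passes only in rows, so rows that repeat a pose let the fingers close. It gives the time, the measured TCP pose, the force and the opening at its end, in the units of the state.
- bot.get_obs(): the state, without advancing time (a new reading comes with each control period).
- bot.read_camera(name): name is "scene" or "side" or "wrist"; returns the picture (384x512x3 uint8, blue, green, red); there is no depth.
- bot.camera_params(name): a dict with "K" (3x3 intrinsics, pixels), "R" (3x3) and "t" (3): a world point X has camera coordinates R X + t; the wrist camera has in their place "hand_eye" (4x4, takes a point from camera to tool coordinates, whose origin is the TCP and whose axes are the tool frame's). Camera axes: x right, y down, z forward; pixel columns grow to the right and rows downward; lengths in m; the calibration is good to about 2 mm. A picture is of the moment at which its call begins: read the wrist's pose just before it. camera_params takes no time and is no camera call.
- bot.hand_in(): hands the job in, once; it reports no verdict.
Trained networks look in the newest picture that a camera, given by its name, has taken for a name from the list of things; names that differ only in an ending like _2 or _b are one class to them, and where a whole thing is asked for, a point or a joint stands for the part that bears it (a point fixed in the world has none). Each returns a list of dicts, best first, with "score" (0 to 1); they miss things now and then, are a little off and sometimes report something else, mostly with a low value. They report only what shows in the picture. A call takes as long as a camera call.
- bot.search_frame(camera, target): "extent" ([left, top, right, bottom] in pixels, round what is visible of it).
- bot.cut_out(camera, target): "pixels" (384x512 bool, what is visible of it) and "extent" ([left, top, right, bottom] in pixels, round what is visible of it).
- bot.place_of(camera, target): "xy" ([column, row] in pixels: a listed point, or the origin of a listed thing).
The state is a dict: "t": time; "q": joint angles; "joint_vel": joint speeds; "joint_torque": joint torques, N m; "eef_pos": TCP position; "tool_rot": TCP orientation; "contact_force": force on the tool from outside, world axes, zero at the start; "torque": the same for the moment, N m; "gripper_width": opening from 0.0 (shut) to 1.0 (fully open).
Only numpy, scipy, OpenCV 4.12 (cv2) and the standard library are available. Lean on these libraries where they do the work, as an engineer would, in place of code of your own. Each camera call takes 0.05 s, during which the arm holds its last target. There are 200 camera calls.

## Working session

There is one attempt and no reset: what is moved stays moved. The work goes in short steps, Python scripts to look and compute and a shell command to move; the robot and the scene stay as the last step left them, time stands still between calls to the robot, and variables do not carry over. Pictures are saved under pics/ and viewed, about 8 in all and at most 12, crops included, and the job is handed in when it is done.

```bash
mkdir -p pics; cat > h.py <<'E'
import numpy as np, cv2
from scipy.spatial.transform import Rotation as Ro
from station import bot
def pose():
    o=bot.get_obs(); q=o["tool_rot"]; return np.array(o["eef_pos"]), Ro.from_quat([q[1],q[2],q[3],q[0]]).as_matrix()
def cam(n):
    c=bot.camera_params(n); K=np.array(c["K"])
    if n=="wrist":
        p,R=pose(); H=np.array(c["hand_eye"]); Rw=R@H[:3,:3]; pw=R@H[:3,3]+p
        return K,Rw.T,-Rw.T@pw
    return K,np.array(c["R"]),np.array(c["t"])
def proj(C,X):
    K,R,t=C; x=(R@np.atleast_2d(X).T).T+t; u=(K@x.T).T; return u[:,:2]/u[:,2:]
def ray(C,px,z):
    K,R,t=C; d=R.T@np.linalg.inv(K)@np.array([px[0],px[1],1.]); o=-R.T@t; return o+d*(z-o[2])/d[2]
E
python3 - <<'E'
from h import *
o=bot.get_obs(); print({k:np.round(v,3) for k,v in o.items()}); p,R=pose(); print(R.round(2))
ims=[]
zs=dict(caddy=0,caddy_bore=.032,caddy_notch=.044,pin=.044,divider=.05,canister=.008,jar=0,tin=0,mug=0,bowl=0,ramekin=0,mill=0,honey=0,chopstick=0)
for n in["scene","side","wrist"]:
    C=cam(n); im=bot.read_camera(n); cv2.imwrite(f"pics/{n}0.png",im)
    print(n,"campos",(-C[1].T@C[2]).round(3))
    for k in zs:
        kk="chopstick_a" if k=="chopstick" else k
        try:r=bot.place_of(n,kk)
        except Exception as e: print(k,e); continue
        for d in r[:2]: print(k,round(d["score"],2),np.round(d["xy"],1),ray(C,d["xy"],zs[k]).round(3))
a=cv2.imread("pics/scene0.png");b=cv2.imread("pics/side0.png")
cv2.imwrite("pics/both.png",np.vstack([a,b])[:, :])
E
```

```text
{'t': np.float64(0.0), 'q': array([-1.212,  0.478,  0.022,  1.556, -0.011,  1.109, -0.083]), 'joint_vel': array([ 0.   , -0.001, -0.001, -0.001, -0.001,  0.   , -0.001]), 'joint_torque': array([-1.0000e-03, -5.9645e+01,  1.6080e+00, -2.8119e+01,  1.2000e-02,
        1.0000e-02,  0.0000e+00]), 'eef_pos': array([0.304, 0.602, 0.23 ]), 'tool_rot': array([-0.687,  0.689, -0.164,  0.163]), 'contact_force': array([0.123, 0.041, 0.384]), 'torque': array([ 0.03 , -0.02 , -0.016]), 'gripper_width': np.float64(0.998)}
[[ 0.89 -0.    0.45]
 [-0.45 -0.    0.89]
 [ 0.   -1.   -0.  ]]
scene campos [ 1.435 -0.003  1.058]
caddy 0.9 [247.7 188.6] [ 0.508 -0.041  0.   ]
caddy_bore 0.9 [254.2 199.7] [ 0.581 -0.019  0.032]
caddy_notch 0.6 [286.8 182.6] [0.521 0.083 0.044]
pin 0.6 [252.6 192.7] [ 0.563 -0.024  0.044]
divider it knows: bowl, caddy, caddy_bore, caddy_notch, canister, chopstick, honey, jar, mill, mug, pin, ramekin, tin
canister 0.63 [227.9 184.3] [ 0.497 -0.105  0.008]
jar 0.8 [351.6 187.6] [0.502 0.295 0.   ]
tin 0.96 [161.9 177.3] [ 0.46  -0.326  0.   ]
tin 0.35 [156.8 240.9] [ 0.713 -0.3
[... 565 characters left out ...]
0.075 0.044]
pin 0.53 [263.7 197.5] [ 0.565 -0.011  0.044]
divider it knows: bowl, caddy, caddy_bore, caddy_notch, canister, chopstick, honey, jar, mill, mug, pin, ramekin, tin
jar 0.69 [229.3 151.8] [0.498 0.282 0.   ]
tin 0.65 [239.3 302. ] [ 0.457 -0.311  0.   ]
bowl 0.67 [294.5 143. ] [0.73  0.302 0.   ]
ramekin 0.51 [187.8 176.4] [0.355 0.169 0.   ]
mill 0.78 [341.5 355.8] [ 0.651 -0.471  0.   ]
honey 0.93 [243.9 117.5] [0.577 0.495 0.   ]
chopstick 0.67 [328.4 196.4] [0.767 0.014 0.   ]
chopstick 0.63 [322.4 203.1] [ 0.741 -0.012  0.   ]
wrist campos [0.244 0.634 0.374]
divider it knows: bowl, caddy, caddy_bore, caddy_notch, canister, chopstick, honey, jar, mill, mug, pin, ramekin, tin
```

View pics/scene0.png

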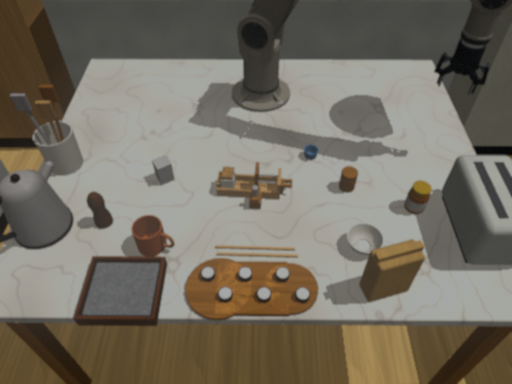

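View pics/side0.png

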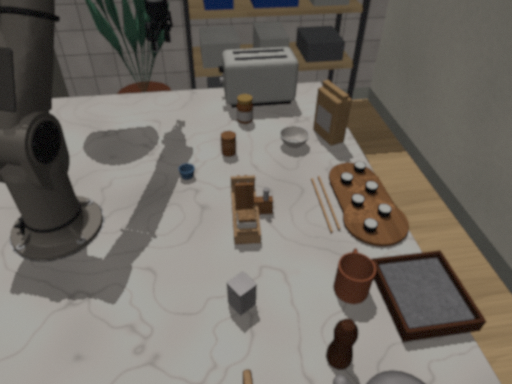

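The scene shows the caddy at about (250,185) with its notch to the right (world +y). The jar is at (348,179), the tin at (163,170) and the pin at (256,185). The side view agrees. I'll bring the wrist camera over the caddy.

```bash
cat >> h.py <<'E'
def go(X,zdir):
    "print linear, dr for TCP to X with tool down, jaws along zdir angle (deg, world)"
    p,R=pose(); a=np.radians(zdir); z=np.array([np.cos(a),np.sin(a),0]); y=np.array([0,0,-1.]); G=np.c_[np.cross(y,z),y,z]
    print("linear",(R.T@(np.array(X)-p)).round(4),"dr",np.degrees(Ro.from_matrix(R.T@G).as_rotvec()).round(2))
E
r='{"linear":[0.26,-0.03,-0.27],"dr":[0,68,0],"hand":1}'
python3 -m crank '[{"linear":[0.26,-0.03,-0.27],"dr":[0,68,0],"hand":1},{"linear":[0.26,-0.03,-0.27],"dr":[0,68,0],"hand":1},{"linear":[0.26,-0.03,-0.27],"dr":[0,68,0],"hand":1},{"linear":[0.26,-0.03,-0.27],"dr":[0,68,0],"hand":1},{"linear":[0.26,-0.03,-0.27],"dr":[0,68,0],"hand":1},{"linear":[0.26,-0.03,-0.27],"dr":[0,68,0],"hand":1},{"linear":[0.26,-0.03,-0.27],"dr":[0,68,0],"hand":1},{"linear":[0.26,-0.03,-0.27],"dr":[0,68,0],"hand":1},{"linear":[0.26,-0.03,-0.27],"dr":[0,68,0],"hand":1},{"linear":[0.26,-0.03,-0.27],"dr":[0,68,0],"hand":1}]'
python3 -c "
from h import *
go([.53,-.04,.27],-5)"
```

```text
t: 2.93
eef_pos: [0.4173, 0.2363, 0.2623]
tool_rot: [-0.474, 0.474, -0.524, 0.525]
contact_force: [0.2, -0.7, -0.6]
gripper_width: 1.003
linear [ 0.2636 -0.0073  0.1398] dr [-0.09 -0.74  0.06]
```

```bash
python3 -m crank '[{"linear":[0.264,-0.008,0.14],"dr":[0,-0.7,0],"hand":1},{"linear":[0.264,-0.008,0.14],"dr":[0,-0.7,0],"hand":1},{"linear":[0.264,-0.008,0.14],"dr":[0,-0.7,0],"hand":1},{"linear":[0.264,-0.008,0.14],"dr":[0,-0.7,0],"hand":1},{"linear":[0.264,-0.008,0.14],"dr":[0,-0.7,0],"hand":1},{"linear":[0.264,-0.008,0.14],"dr":[0,-0.7,0],"hand":1},{"linear":[0.264,-0.008,0.14],"dr":[0,-0.7,0],"hand":1},{"linear":[0.264,-0.008,0.14],"dr":[0,-0.7,0],"hand":1},{"linear":[0.264,-0.008,0.14],"dr":[0,-0.7,0],"hand":1},{"linear":[0.264,-0.008,0.14],"dr":[0,-0.7,0],"hand":1}]'
python3 - <<'E'
from h import *
go([.53,-.04,.27],-5)
n="wrist"; C=cam(n); im=bot.read_camera(n); cv2.imwrite("pics/w1.png",im); print("campos",(-C[1].T@C[2]).round(3),C[1].round(2).tolist(),C[0][0,0])
for k,z in dict(caddy=0,caddy_bore=.032,caddy_notch=.044,pin=.044,canister=.008).items():
    for d in bot.place_of(n,k)[:2]: print(k,round(d["score"],2),np.round(d["xy"],1),ray(C,d["xy"],z).round(4))
E
```

```text
t: 3.77
eef_pos: [0.5319, -0.0298, 0.2691]
tool_rot: [0.482, -0.482, 0.518, -0.517]
contact_force: [1.3, 0.0, -0.2]
gripper_width: 0.998
linear [ 0.0103 -0.0009 -0.0012] dr [ 0.03  0.9  -0.02]
campos [0.537 0.038 0.412] [[1.0, -0.07, -0.0], [-0.07, -0.96, 0.27], [-0.02, -0.27, -0.96]] 329.12290861757964
caddy 0.75 [238.7 168.4] [ 0.509  -0.0388  0.    ]
caddy 0.69 [440.4 129.2] [ 0.7604 -0.0077  0.    ]
caddy_bore 0.56 [287.6 151.2] [ 0.5692 -0.0168  0.032 ]
caddy_bore 0.41 [290.7 157.2] [ 0.5725 -0.024   0.032 ]
caddy_notch 0.82 [231.7  64.6] [0.5141 0.0795 0.044 ]
pin 0.72 [291.5 152.3] [ 0.5725 -0.0166  0.044 ]
canister 0.71 [238.1 215.2] [ 0.5035 -0.0986  0.008 ]
```

View pics/w1.png

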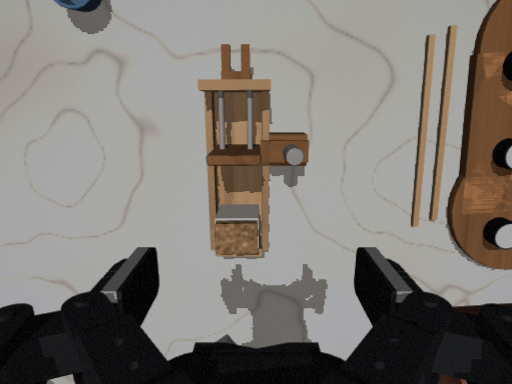

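The wrist view shows the fork prongs tipped at (221–250,44), the tall wall top at (198–271,80), the pin head at (295,157) and the canister at (238,235), with a gap to the end wall to be checked. Next I'll fit the caddy pose and overlay the model.

```bash
python3 - <<'E'
from h import *
from scipy.optimize import least_squares
C=cam("wrist"); im=cv2.imread("pics/w1.png")
M=np.array([[-14.75,136,44],[14.75,136,44],[-36,100,70],[36,100,70],[60,25,80],[-36,90,70],[36,90,70]])/1e3
P=np.array([[221,44],[250,44],[198,80.5],[271.5,80],[295,157],[199,90],[271,90]])
def W(v,M): c,s=np.cos(v[2]),np.sin(v[2]); return M@np.array([[c,s,0],[-s,c,0],[0,0,1]])+[v[0],v[1],0]
r=least_squares(lambda v:(proj(C,W(v,M))-P).ravel(),[.51,-.038,-.06],loss='soft_l1')
v=r.x; print("caddy",v[:2].round(4),"yaw",np.degrees(v[2]).round(2)); print(r.fun.reshape(-1,2).round(1).tolist())
s=4; o=np.array([185,30]); big=cv2.resize(im[30:175,185:320],None,fx=s,fy=s,interpolation=cv2.INTER_CUBIC)
o2=np.array([185,175]); b2=cv2.resize(im[175:275,185:320],None,fx=s,fy=s,interpolation=cv2.INTER_CUBIC)
def poly(b,o,L,col,cl=True): cv2.polylines(b,[np.int32(((proj(C,W(v,np.array(L)/1e3))-o+.5)*s).round())],cl,col,1)
def box(x0,x1,y0,y1,z): return [[x0,y0,z],[x1,y0,z],[x1,y1,z],[x0,y1,z]]
for b,oo in((big,o),(b2,o2)):
    poly(b,oo,box(-36,36,90,100,70),(0,0,255)); poly(b,oo,box(-36,36,-100,-90,50),(0,0,255)); poly(b,oo,box(-26,26,20,30,103),(0,255,0))
    poly(b,oo,box(-14.75,-5.75,110,136,44),(255,0,0)); poly(b,oo,box(5.75,14.75,110,136,44),(255,0,0)); poly(b,oo,box(-36,36,-100,100,32),(0,255,255))
    t=np.linspace(0,6.28,30); poly(b,oo,np.c_[60+9*np.cos(t),25+9*np.sin(t),0*t+80],(255,0,255)); poly(b,oo,box(-25,25,-90,-50,76),(255,255,0)); poly(b,oo,box(-25,25,-50,-50,8),(255,255,0))
out=np.vstack([big,b2]); out=cv2.resize(out,None,fx=.61,fy=.61,interpolation=cv2.INTER_AREA)
print(out.shape); cv2.imwrite("pics/fit1.png",out)
E
```

```text
caddy [ 0.5108 -0.0359] yaw -3.65
[[0.2, 0.4], [-0.1, 0.3], [0.1, -0.8], [-0.1, -0.6], [-0.1, -0.1], [-0.4, 0.4], [0.3, 0.1]]
(598, 329, 3)
```

View pics/fit1.png

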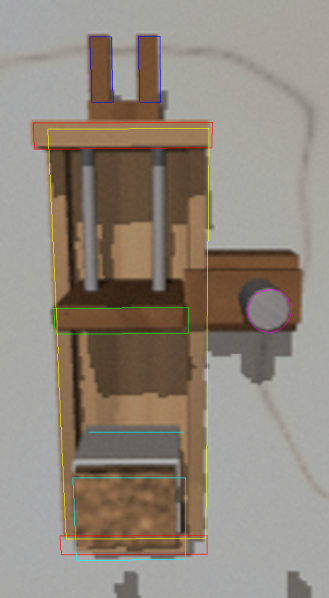

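```bash
cat >> h.py <<'E'
CX,CY,YAW=0.5108,-0.0359,-3.65
def cad(x,y,z):
    a=np.radians(YAW); return np.array([CX+(x*np.cos(a)-y*np.sin(a))/1e3, CY+(x*np.sin(a)+y*np.cos(a))/1e3, z/1e3])
def incad(p):
    a=np.radians(YAW); d=(np.array(p)[:2]-[CX,CY])*1e3; return np.array([d[0]*np.cos(a)+d[1]*np.sin(a),-d[0]*np.sin(a)+d[1]*np.cos(a),p[2]*1e3])
E
python3 -c "
from h import *
print(bot.get_obs()['q'].round(2)); go(cad(60,25,130),YAW+90); go(cad(60,25,130),YAW-90)"
```

```text
[-0.56  0.22  0.58  1.88 -0.14  1.08  0.01]
linear [-0.0164  0.1393  0.0394] dr [-2.000e-02 -9.026e+01 -3.000e-02]
linear [-0.0164  0.1393  0.0394] dr [ 3.000e-02  8.974e+01 -2.000e-02]
```

```bash
python3 -m crank '[{"linear":[-0.016,0.09,0.039],"dr":[0,-70,0],"hand":-0.3},{"linear":[-0.016,0.09,0.039],"dr":[0,-70,0],"hand":-0.3},{"linear":[-0.016,0.09,0.039],"dr":[0,-70,0],"hand":-0.3},{"linear":[-0.016,0.09,0.039],"dr":[0,-70,0],"hand":-0.3},{"linear":[-0.016,0.09,0.039],"dr":[0,-70,0],"hand":-0.3},{"linear":[-0.016,0.09,0.039],"dr":[0,-70,0],"hand":-0.3},{"linear":[-0.016,0.09,0.039],"dr":[0,-70,0],"hand":-0.3},{"linear":[-0.016,0.09,0.039],"dr":[0,-70,0],"hand":-0.3},{"linear":[-0.016,0.09,0.039],"dr":[0,-70,0],"hand":-0.3},{"linear":[-0.016,0.09,0.039],"dr":[0,-70,0],"hand":-0.3}]' 60
python3 -c "
from h import *
go(cad(60,25,110),YAW+90)"
```

```text
t: 4.9
eef_pos: [0.572, -0.0159, 0.1793]
tool_rot: [0.692, -0.692, 0.145, -0.145]
contact_force: [0.6, 0.1, -0.7]
gripper_width: 0.349
linear [-0.0003  0.0693  0.0011] dr [ -0.02 -19.97  -0.  ]
```

```bash
python3 -m crank '[{"linear":[0,0.069,0.001],"dr":[0,-20,0],"hand":-0.3},{"linear":[0,0.069,0.001],"dr":[0,-20,0],"hand":-0.3},{"linear":[0,0.069,0.001],"dr":[0,-20,0],"hand":-0.3},{"linear":[0,0.069,0.001],"dr":[0,-20,0],"hand":-0.3}]'
python3 - <<'E'
from h import *
n="wrist"; C=cam(n); im=bot.read_camera(n); cv2.imwrite("pics/w2.png",im)
for k,z in dict(pin=.044,caddy_bore=.032,caddy_notch=.044).items():
    for d in bot.place_of(n,k)[:1]: print(k,round(d["score"],2),np.round(d["xy"],1),incad(ray(C,d["xy"],z)).round(1))
for d in bot.search_frame(n,"pin")[:1]: print(d)
print("pred top,bottom",proj(C,[cad(60,25,80),cad(60,25,44)]))
go(cad(60,25,49),YAW+90)
E
```

```text
t: 5.23
eef_pos: [0.5711, -0.0152, 0.1086]
tool_rot: [-0.707, 0.707, -0.025, 0.022]
contact_force: [1.4, 0.2, -0.5]
gripper_width: 0.349
pin 0.69 [255.8 214.6] [61.6 24.5 44. ]
caddy_bore 0.66 [255.8 206.9] [60.  24.4 32. ]
caddy_notch 0.97 [404.4 119.8] [  0.4 115.8  44. ]
{'extent': [243.0, 202.8, 276.1, 243.1], 'score': 0.95}
pred top,bottom [[256.61106837 232.51051726]
 [256.62199305 212.32706034]]
linear [-0.0013  0.0624  0.0008] dr [-0.02 -0.5   0.12]
```

View pics/w2.png

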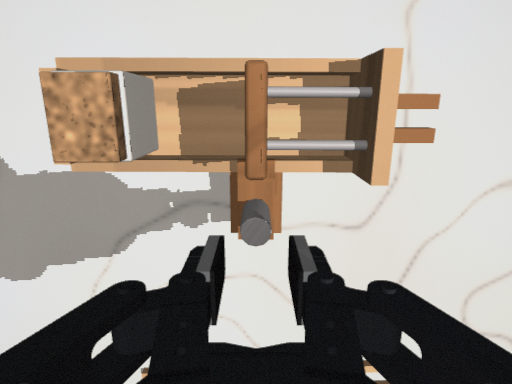

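The pin head top at (256,232) matches the prediction, and the jaws straddle it. Next: descend and grip.

```bash
python3 -m crank '[{"linear":[-0.001,0.03,0.001],"dr":[0,0,0],"hand":-0.3},{"linear":[-0.001,0.062,0.001],"dr":[0,0,0],"hand":-0.3},{"linear":[-0.001,0.062,0.001],"dr":[0,0,0],"hand":-0.3},{"linear":[-0.001,0.062,0.001],"dr":[0,0,0],"hand":-1},{"linear":[-0.001,0.062,0.001],"dr":[0,0,0],"hand":-1},{"linear":[-0.001,0.062,0.001],"dr":[0,0,0],"hand":-1},{"linear":[-0.001,0.062,0.001],"dr":[0,0,0],"hand":-1},{"linear":[-0.001,0.062,0.001],"dr":[0,0,0],"hand":-1}]' 60
python3 -c "
from h import *
print(incad(pose()[0])); go(cad(60,25,105),YAW+90)"
```

```text
t: 6.15
eef_pos: [0.5714, -0.0151, 0.0494]
tool_rot: [-0.707, 0.707, -0.025, 0.025]
contact_force: [-5.2, -1.8, 3.4]
gripper_width: 0.191
[59.14750365 24.63604851 49.37891937]
linear [ 0.0009 -0.0556  0.0004] dr [ 0.   -0.42  0.  ]
```

```bash
python3 -m crank '[{"linear":[0,-0.012,0],"dr":[0,0,0],"hand":-1},{"linear":[0,-0.03,0],"dr":[0,0,0],"hand":-1},{"linear":[0,-0.06,0],"dr":[0,0,0],"hand":-1},{"linear":[0,-0.06,0],"dr":[0,0,0],"hand":-1}]'
python3 - <<'E'
from h import *
print(incad(pose()[0]))
bot.read_camera("wrist"); 
C=cam("wrist")
for d in bot.search_frame("wrist","pin")[:1]: print(d)
go(cad(60,165,110),YAW);go(cad(0,165,110),YAW)
E
```

```text
t: 6.48
eef_pos: [0.5768, -0.0147, 0.115]
tool_rot: [0.707, -0.706, 0.021, -0.029]
contact_force: [1.4, -0.6, -0.6]
gripper_width: 0.187
[ 64.54421324  25.3920387  114.95923137]
linear [-0.003   0.0013  0.1396] dr [-0.36 89.61  0.24]
linear [-0.063   0.0009  0.1391] dr [-0.36 89.61  0.24]
```

```bash
python3 -m crank '[{"linear":[0,0,0.04],"dr":[0,7,0],"hand":-1},{"linear":[0,0,0.08],"dr":[0,14,0],"hand":-1},{"linear":[0,0,0.12],"dr":[0,21,0],"hand":-1},{"linear":[0,0,0.14],"dr":[0,28,0],"hand":-1},{"linear":[0,0,0.14],"dr":[0,35,0],"hand":-1},{"linear":[-0.02,0,0.14],"dr":[0,42,0],"hand":-1},{"linear":[-0.04,0,0.14],"dr":[0,49,0],"hand":-1},{"linear":[-0.06,0,0.14],"dr":[0,56,0],"hand":-1},{"linear":[-0.06,0,0.14],"dr":[0,63,0],"hand":-1},{"linear":[-0.06,0,0.14],"dr":[0,70,0],"hand":-1}]'
python3 -m crank '[{"linear":[0,0,0],"dr":[0,7,0],"hand":-1},{"linear":[0,0,0],"dr":[0,14,0],"hand":-1},{"linear":[0,0,0],"dr":[0,19.6,0],"hand":-1},{"linear":[0,0,0],"dr":[0,19.6,0],"hand":-1}]'
python3 - <<'E'
from h import *
print(incad(pose()[0]))
C=cam("wrist"); im=bot.read_camera("wrist"); cv2.imwrite("pics/w3.png",im)
for d in bot.search_frame("wrist","pin")[:1]: print(d)
for d in bot.place_of("wrist","caddy_notch")[:1]: print(d,incad(ray(C,d["xy"],.044)))
for d in bot.place_of("wrist","pin")[:1]: print(d)
print(proj(C,[cad(0,118,44)]))
go(cad(0,158,60),YAW)
E
```

```text
t: 7.42
eef_pos: [0.5205, 0.1296, 0.1081]
tool_rot: [-0.563, 0.563, -0.427, 0.427]
contact_force: [0.7, -0.7, -0.6]
gripper_width: 0.19
t: 7.75
eef_pos: [0.5217, 0.1295, 0.1081]
tool_rot: [-0.483, 0.483, -0.516, 0.516]
contact_force: [0.3, -1.1, -0.6]
gripper_width: 0.197
[  0.37655097 165.7477868  108.08904142]
{'extent': [236.9, 221.8, 280.7, 312.8], 'score': 0.56}
[[255.52354993 275.89251533]]
linear [ 0.0075  0.0482 -0.0004] dr [-0.01  0.16 -0.01]
```

View pics/w3.png

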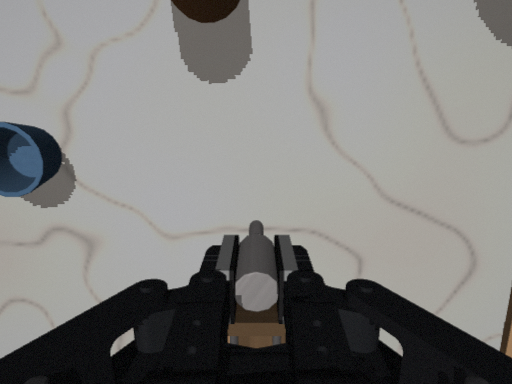

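The pin is held: head top at (256,293), shank tip at (256,225). Checking its tilt numerically.

```bash
python3 - <<'E'
from h import *
C=cam("wrist"); p,_=pose()
for dz in(31,-5,-35): print(dz,proj(C,[p+[0,0,dz/1e3]]).round(1))
t=np.linspace(0,6.28,40)
a=proj(C,p+np.c_[.004*np.cos(t),.004*np.sin(t),0*t-.035]); print("tip extent",a.min(0),a.max(0))
E
```

```text
31 [[255.6 289. ]]
-5 [[255.8 249. ]]
-35 [[255.9 226.9]]
tip extent [248.90145896 220.3251109 ] [262.79904883 233.3549796 ]
```

```bash
python3 -m crank '[{"linear":[0,0.03,0],"dr":[0,0,0],"hand":-1},{"linear":[0,0.056,0],"dr":[0,0,0],"hand":-1},{"linear":[0,0.056,0],"dr":[0,0,0],"hand":-1},{"linear":[0.01,0.056,0],"dr":[0,0,0],"hand":-1},{"linear":[0.02,0.056,0],"dr":[0,0,0],"hand":-1},{"linear":[0.03,0.056,0],"dr":[0,0,0],"hand":-1},{"linear":[0.038,0.056,0],"dr":[0,0,0],"hand":-1},{"linear":[0.044,0.056,0],"dr":[0,0,0],"hand":-1},{"linear":[0.048,0.056,0],"dr":[0,0,0],"hand":-1},{"linear":[0.048,0.056,0],"dr":[0,0,0],"hand":-1}]'
python3 -c "
from h import *
print(incad(pose()[0]));go(cad(0,118,49.5),YAW)"
```

```text
t: 8.78
eef_pos: [0.5187, 0.0799, 0.0528]
tool_rot: [-0.484, 0.483, -0.516, 0.516]
contact_force: [0.1, 1.0, -0.9]
gripper_width: 0.193
[  0.5347904  116.07155071  52.79105599]
linear [-0.0019  0.0033 -0.0005] dr [-0.03 -0.1  -0.01]
```

```bash
python3 -m crank '[{"linear":[-0.002,0.0035,-0.0005],"dr":[0,0,0],"hand":-1},{"linear":[-0.002,0.0035,-0.0005],"dr":[0,0,0],"hand":-1},{"linear":[-0.002,0.0035,-0.0005],"dr":[0,0,0],"hand":-0.3},{"linear":[-0.002,0.0035,-0.0005],"dr":[0,0,0],"hand":-0.3},{"linear":[-0.002,0.0035,-0.0005],"dr":[0,0,0],"hand":-0.3},{"linear":[-0.002,0.0035,-0.0005],"dr":[0,0,0],"hand":-0.3},{"linear":[-0.002,-0.03,-0.0005],"dr":[0,0,0],"hand":-0.3},{"linear":[-0.002,-0.07,-0.0005],"dr":[0,0,0],"hand":-0.3},{"linear":[-0.03,-0.11,-0.0005],"dr":[0,0,0],"hand":1},{"linear":[-0.06,-0.11,-0.0005],"dr":[0,0,0],"hand":1}]'
python3 - <<'E'
from h import *
C=cam("wrist"); im=bot.read_camera("wrist"); cv2.imwrite("pics/w4.png",im)
for d in bot.place_of("wrist","pin")[:1]: print(d["score"],d["xy"],incad(ray(C,d["xy"],.044)).round(1))
S=cam("scene"); bot.read_camera("scene")
for d in bot.place_of("scene","jar")[:1]: print("jar scene",ray(S,d["xy"],0).round(4))
for d in bot.place_of("wrist","jar")[:1]: print("jar",d["score"],ray(C,d["xy"],0).round(4))
print(incad(pose()[0])); go([.50,.288,.17],YAW)
E
```

```text
t: 9.62
eef_pos: [0.5253, 0.1383, 0.168]
tool_rot: [-0.484, 0.479, -0.516, 0.519]
contact_force: [1.6, -0.7, 0.2]
gripper_width: 0.617
0.86 [253.8, 248.7] [  2.  120.6  44. ]
jar scene [ 0.6478 -0.4798  0.    ]
jar 0.85 [0.4993 0.2789 0.    ]
[ -0.62330017 177.11173842 161.95411767]
linear [-0.1455 -0.0081 -0.0307] dr [0.04 0.04 0.03]
```

View pics/w4.png

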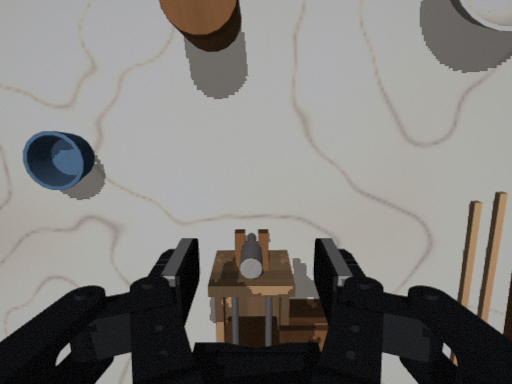

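The pin now stands upright in the fork at (251,262). Next, the jar.

```bash
python3 -m crank '[{"linear":[-0.04,-0.01,-0.01],"dr":[0,0,0],"hand":1},{"linear":[-0.07,-0.01,-0.025],"dr":[0,0,0],"hand":1},{"linear":[-0.07,-0.01,-0.025],"dr":[0,0,0],"hand":1},{"linear":[-0.07,-0.01,-0.025],"dr":[0,0,0],"hand":1}]'
python3 - <<'E'
from h import *
C=cam("wrist"); im=bot.read_camera("wrist"); cv2.imwrite("pics/w5.png",im)
for d in bot.place_of("wrist","jar")[:1]: print("jar",d["score"],d["xy"],ray(C,d["xy"],0).round(4))
m=bot.cut_out("wrist","jar")[0]; print(m["score"],m["extent"],m["pixels"].sum())
# fit: silhouette of cylinder
from scipy.optimize import minimize
t=np.linspace(0,6.28,60); 
def sil(v):
    P=np.vstack([np.c_[v[0]+.026*np.cos(t),v[1]+.026*np.sin(t),0*t+z] for z in(0,.072)])
    h=cv2.convexHull(proj(C,P).astype(np.float32)); M=np.zeros((384,512),np.uint8); cv2.fillPoly(M,[np.int32((h*16).round())],1,shift=4); return M>0
def f(v): s=sil(v); return -(s&m["pixels"]).sum()/(s|m["pixels"]).sum()
x0=ray(C,bot.place_of("wrist","jar")[0]["xy"],0)[:2]
r=minimize(f,x0,method="Nelder-Mead",options=dict(initial_simplex=x0+np.array([[0,0],[.006,0],[0,.006]]))); print(r.x.round(4),r.fun)
go([*r.x,.12],YAW); go([*r.x,.03],YAW)
E
```

```text
t: 10.2
eef_pos: [0.5003, 0.2133, 0.1714]
tool_rot: [0.484, -0.485, 0.515, -0.515]
contact_force: [-0.0, -0.8, 0.1]
gripper_width: 0.999
jar 0.78 [249.2, 106.3] [0.4977 0.2794 0.    ]
0.57 [213.6, 70.0, 280.7, 144.7] 4218
[0.4982 0.2789] -0.9487179487179487
linear [-0.0682  0.0519 -0.008 ] dr [ 0.03 -0.17  0.06]
linear [-0.0683  0.1419 -0.0079] dr [ 0.03 -0.17  0.06]
```

```bash
python3 -m crank '[{"linear":[-0.04,0.01,-0.008],"dr":[0,0,0],"hand":1},{"linear":[-0.068,0.03,-0.008],"dr":[0,0,0],"hand":1},{"linear":[-0.068,0.06,-0.008],"dr":[0,0,0],"hand":1},{"linear":[-0.068,0.1,-0.008],"dr":[0,0,0],"hand":1},{"linear":[-0.068,0.138,-0.008],"dr":[0,0,0],"hand":1},{"linear":[-0.068,0.138,-0.008],"dr":[0,0,0],"hand":1},{"linear":[-0.068,0.138,-0.008],"dr":[0,0,0],"hand":-1},{"linear":[-0.068,0.138,-0.008],"dr":[0,0,0],"hand":-1},{"linear":[-0.068,0.138,-0.008],"dr":[0,0,0],"hand":-1},{"linear":[-0.068,0.138,-0.008],"dr":[0,0,0],"hand":-1}]' 50
python3 -c "
from h import *
print(bot.get_obs()['gripper_width'],incad(pose()[0]));go([.4982,.2789,.16],YAW)"
```

```text
t: 11.23
eef_pos: [0.4997, 0.2813, 0.0371]
tool_rot: [-0.485, 0.482, -0.516, 0.516]
contact_force: [-0.1, -1.5, 7.3]
gripper_width: 0.597
0.5970322236630732 [-31.30779821 315.86913148  37.10799355]
linear [ 0.0022 -0.1229 -0.0009] dr [-0.19 -0.04 -0.16]
```

```bash
python3 -m crank '[{"linear":[0,0,0],"dr":[0,0,0],"hand":-1},{"linear":[0,-0.03,0],"dr":[0,0,0],"hand":-1},{"linear":[0,-0.07,0],"dr":[0,0,0],"hand":-1},{"linear":[0,-0.11,0],"dr":[0,0,0],"hand":-1},{"linear":[0.03,-0.13,0.01],"dr":[0,0,0],"hand":-1},{"linear":[0.07,-0.13,0.02],"dr":[0,0,0],"hand":-1},{"linear":[0.11,-0.13,0.03],"dr":[0,0,0],"hand":-1},{"linear":[0.11,-0.13,0.03],"dr":[0,0,0],"hand":-1}]'
python3 - <<'E'
from h import *
C=cam("wrist"); im=bot.read_camera("wrist"); cv2.imwrite("pics/w6.png",im)
print(bot.get_obs()['gripper_width'],incad(pose()[0]))
m=bot.search_frame("wrist","jar")[:2]; print(m)
p,_=pose()
t=np.linspace(0,6.28,60)
for dz in(-.037,-.033): 
    P=np.vstack([np.c_[p[0]+.026*np.cos(t),p[1]+.026*np.sin(t),0*t+p[2]+dz+z] for z in(0,.072)]); a=proj(C,P); print(dz,a.min(0),a.max(0))
go(cad(0,-15,165),YAW)
E
```

```text
t: 11.9
eef_pos: [0.5226, 0.1592, 0.1669]
tool_rot: [-0.481, 0.48, -0.517, 0.52]
contact_force: [0.2, -1.0, -1.9]
gripper_width: 0.595
0.600709468154875 [ -1.65084982 199.75912206 166.37779142]
[{'extent': [189.5, 186.0, 324.6, 348.0], 'score': 0.59}]
-0.037 [179.89790266 168.43237885] [321.7193199  335.48320639]
-0.033 [177.41222263 169.82962657] [323.92438088 342.69095073]
linear [0.218  0.0006 0.0035] dr [-0.1  -0.29 -0.09]
```

View pics/w6.png

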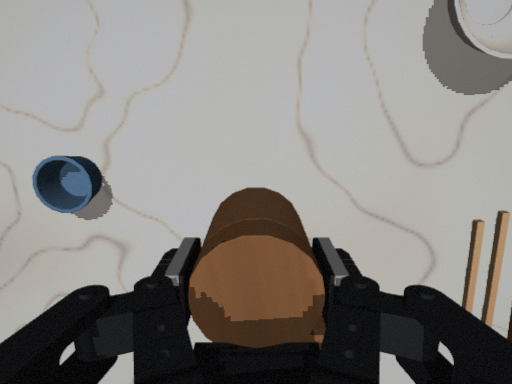

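The jar is held, its lid at (255,290), but sits slightly toward -y in the grip. Fitting its pose in the hand.

```bash
cat > hold.py <<'E'
from h import *
from scipy.optimize import minimize
def fit(obj,shape):
    C=cam("wrist"); p,R=pose(); bot.read_camera("wrist"); d=bot.cut_out("wrist",obj); m=d[0]["pixels"]; print(d[0]["score"],d[0]["extent"])
    if shape=="jar": t=np.linspace(0,6.28,60); S=[(.026*np.cos(a),z,.026*np.sin(a)) for a in t for z in(0,.072)]
    else: S=[(x,z,w) for x in(-.024,.024) for w in(-.024,.024) for z in(0,.078)]
    S=np.array(S) # tool x, up, tool z
    # exclude the area hidden by fingers: use only rows/cols inside the jaws
    def sil(v):
        L=np.c_[S[:,0],-S[:,1],S[:,2]]; Q=Ro.from_rotvec([0,0,v[2]]).as_matrix(); L=(Q@L.T).T+[v[0],v[1],0]
        h=cv2.convexHull(proj(C,(R@L.T).T+p).astype(np.float32)); M=np.zeros((384,512),np.uint8); cv2.fillPoly(M,[np.int32((h*16).round())],1,shift=4); return M>0
    ok=np.ones((384,512),bool); ok[:,:198]=0; ok[:,318:]=0; ok[342:]=0
    def f(v): s=sil(v)&ok; q=m&ok; return -(s&q).sum()/(s|q).sum()
    best=min((minimize(f,x0,method="Nelder-Mead",options=dict(initial_simplex=np.array(x0)+np.vstack([np.zeros(3),np.diag([.006,.006,.1])]))) for x0 in([0,.037,0],[.005,.033,0],[.003,.037,.1],[.003,.037,-.1])),key=lambda r:r.fun)
    v=best.x; print("bottom centre: tool x %.1f mm, below TCP %.1f mm, tilt %.1f deg"%(v[0]*1e3,v[1]*1e3,np.degrees(v[2])),"iou",-best.fun)
E
python3 -c "
from hold import *
fit('jar','jar'); print(incad(pose()[0]))"
```

```text
0.81 [186.3, 185.0, 323.3, 349.1]
bottom centre: tool x 2.9 mm, below TCP 38.3 mm, tilt -0.9 deg iou 0.9925294154267571
[ -3.20952785 206.19746316 165.12809127]
```

```bash
python3 -m crank '[{"linear":[0.04,0,0.003],"dr":[0,-0.2,0],"hand":-1},{"linear":[0.08,0,0.003],"dr":[0,-0.2,0],"hand":-1},{"linear":[0.12,0,0.003],"dr":[0,-0.2,0],"hand":-1},{"linear":[0.16,0,0.003],"dr":[0,-0.2,0],"hand":-1},{"linear":[0.19,0,0.003],"dr":[0,-0.2,0],"hand":-1},{"linear":[0.21,0,0.003],"dr":[0,-0.2,0],"hand":-1},{"linear":[0.219,0,0.003],"dr":[0,-0.2,0],"hand":-1},{"linear":[0.219,0,0.003],"dr":[0,-0.2,0],"hand":-1},{"linear":[0.219,0,0.003],"dr":[0,-0.2,0],"hand":-1}]'
python3 - <<'E'
from h import *
print(incad(pose()[0]))
C=cam("wrist"); bot.read_camera("wrist"); 
C2=cam("side"); im=bot.read_camera("side"); cv2.imwrite("pics/s1.png",cv2.resize(im[130:260,180:340],None,fx=4,fy=4))
go(cad(0,-13,50),YAW)
E
```

```text
t: 12.85
eef_pos: [0.5102, -0.0478, 0.1643]
tool_rot: [0.485, -0.485, 0.515, -0.514]
contact_force: [0.8, 0.8, -2.4]
gripper_width: 0.594
[ 1.30367588e-01 -1.18856810e+01  1.64292371e+02]
linear [ 2.000e-03  1.142e-01 -1.000e-04] dr [ 0.01  0.41 -0.05]
```

```bash
python3 -m crank '[{"linear":[0.002,0.03,0],"dr":[0,0.4,0],"hand":-1},{"linear":[0.002,0.06,0],"dr":[0,0.4,0],"hand":-1},{"linear":[0.002,0.085,0],"dr":[0,0.4,0],"hand":-1},{"linear":[0.002,0.1,0],"dr":[0,0.4,0],"hand":-1},{"linear":[0.002,0.11,0],"dr":[0,0.4,0],"hand":-1},{"linear":[0.002,0.115,0],"dr":[0,0.4,0],"hand":-1},{"linear":[0.002,0.115,0],"dr":[0,0.4,0],"hand":-1}]'
python3 -c "
from h import *
print(incad(pose()[0]));go(cad(0,-21.5,48),YAW);print(bot.get_obs()['contact_force'])"
```

```text
t: 13.53
eef_pos: [0.5096, -0.0505, 0.0487]
tool_rot: [0.483, -0.484, 0.516, -0.516]
contact_force: [0.1, 0.8, -1.8]
gripper_width: 0.597
[ -0.27183991 -14.68482021  48.68483598]
linear [0.0068 0.0007 0.0003] dr [ 0.06 -0.11 -0.  ]
[ 0.08855447  0.80053827 -1.76194947]
```

```bash
python3 -m crank '[{"linear":[0.002,0,0],"dr":[0,0,0],"hand":-1},{"linear":[0.004,0.0005,0],"dr":[0,0,0],"hand":-1},{"linear":[0.006,0.001,0],"dr":[0,0,0],"hand":-1},{"linear":[0.008,0.001,0],"dr":[0,0,0],"hand":-1},{"linear":[0.009,0.001,0],"dr":[0,0,0],"hand":-1},{"linear":[0.009,0.001,0],"dr":[0,0,0],"hand":-1},{"linear":[0.009,0.001,0],"dr":[0,0,0],"hand":-1}]'
python3 -c "
from h import *
print(incad(pose()[0]));go(cad(0,-21.5,46.5),YAW);print(bot.get_obs()['contact_force'])"
```

```text
t: 14.12
eef_pos: [0.5099, -0.0583, 0.0491]
tool_rot: [0.484, -0.482, 0.517, -0.516]
contact_force: [-0.2, 6.6, 2.3]
gripper_width: 0.595
[  0.55351804 -22.41781302  49.09214526]
linear [-0.0009  0.0026 -0.0006] dr [-0.06 -0.11 -0.18]
[-0.18600591  6.64275488  2.2563356 ]
```

```bash
python3 -m crank '[{"linear":[0,0.0015,0],"dr":[0,0,0],"hand":-1},{"linear":[0,0.0025,0],"dr":[0,0,0],"hand":-1},{"linear":[0,0.0025,0],"dr":[0,0,0],"hand":0.6},{"linear":[0,0.0025,0],"dr":[0,0,0],"hand":0.8},{"linear":[0,0.0025,0],"dr":[0,0,0],"hand":0.8},{"linear":[0,0.0025,0],"dr":[0,0,0],"hand":0.8},{"linear":[0,-0.03,0],"dr":[0,0,0],"hand":0.8},{"linear":[0,-0.07,0],"dr":[0,0,0],"hand":0.8},{"linear":[0,-0.11,0],"dr":[0,0,0],"hand":1},{"linear":[-0.01,-0.15,0],"dr":[0,0,0],"hand":1}]'
python3 - <<'E'
from h import *
C=cam("wrist"); im=bot.read_camera("wrist"); cv2.imwrite("pics/w7.png",im[:, :])
for k,z in dict(jar=.008,canister=.008,pin=.044,caddy_notch=.044).items():
    for d in bot.place_of("wrist",k)[:1]: print(k,round(d["score"],2),incad(ray(C,d["xy"],z)).round(1))
print(incad(pose()[0]),bot.get_obs()['q'].round(2))
go([.46,-.25,.25],YAW)
S=cam("scene"); bot.read_camera("scene")
for d in bot.place_of("scene","tin")[:1]: print("tin",d["score"],ray(S,d["xy"],0))
E
```

```text
t: 14.95
eef_pos: [0.5088, -0.0531, 0.1999]
tool_rot: [-0.481, 0.482, -0.517, 0.518]
contact_force: [0.7, 1.1, 0.7]
gripper_width: 1.002
jar 0.7 [ -2.3 -26.4   8. ]
canister 0.67 [  0.5 -69.8   8. ]
pin 0.57 [ -0.2 118.3  44. ]
caddy_notch 0.59 [ -1.6 115.8  44. ]
[ -0.57732442 -14.67522474 198.07056656] [-0.61  0.29  0.71  2.01 -0.24  0.92  0.16]
linear [ 0.2023 -0.052  -0.0358] dr [ 0.01 -0.19 -0.02]
tin 0.66 [ 0.46599387 -0.31964672  0.        ]
```

View pics/w7.png

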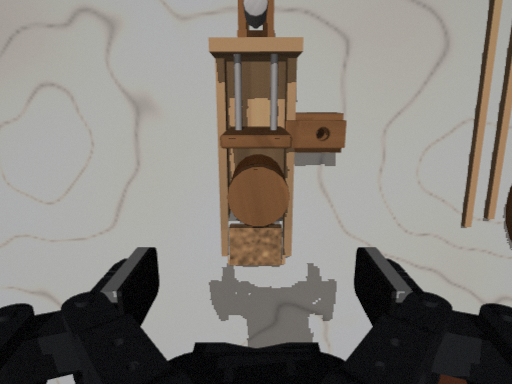

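Jar at (258,190) and canister at (256,245) stand against the end wall. The pin is in the fork at (256,8) and the bore is empty. Next, the tin.

```bash
python3 -m crank '[{"linear":[0.035,-0.01,-0.01],"dr":[0,0,0],"hand":1},{"linear":[0.07,-0.02,-0.02],"dr":[0,0,0],"hand":1},{"linear":[0.11,-0.03,-0.03],"dr":[0,0,0],"hand":1},{"linear":[0.15,-0.04,-0.035],"dr":[0,0,0],"hand":1},{"linear":[0.185,-0.05,-0.035],"dr":[0,0,0],"hand":1},{"linear":[0.21,-0.05,-0.035],"dr":[0,0,0],"hand":1},{"linear":[0.21,-0.05,-0.035],"dr":[0,0,0],"hand":1},{"linear":[0.21,-0.05,-0.035],"dr":[0,0,0],"hand":1}]'
python3 - <<'E'
from h import *
from scipy.optimize import minimize
C=cam("wrist"); im=bot.read_camera("wrist"); cv2.imwrite("pics/w8.png",im)
d=bot.place_of("wrist","tin")[0]; x0=ray(C,d["xy"],0)[:2]; print(d,x0)
m=bot.cut_out("wrist","tin")[0]; print(m["score"],m["extent"]); m=m["pixels"]
B=np.array([(x,y,z) for x in(-.024,.024) for y in(-.024,.024) for z in(0,.078)])
def sil(v):
    P=B@Ro.from_rotvec([0,0,v[2]]).as_matrix().T+[v[0],v[1],0]
    h=cv2.convexHull(proj(C,P).astype(np.float32)); M=np.zeros((384,512),np.uint8); cv2.fillPoly(M,[np.int32((h*16).round())],1,shift=4); return M>0
f=lambda v:-(sil(v)&m).sum()/(sil(v)|m).sum()
b=min((minimize(f,[*x0,a],method="Nelder-Mead",options=dict(initial_simplex=np.array([*x0,a])+np.vstack([np.zeros(3),np.diag([.005,.005,.2])]))) for a in(0,.4,.8,1.2)),key=lambda r:r.fun)
print(b.x[:2].round(4),np.degrees(b.x[2]).round(1),b.fun, bot.get_obs()['q'].round(2))
a=np.degrees(b.x[2])
a0=(a-YAW+45)%90-45+YAW; print("jaw",a0); go([*b.x[:2],.13],a0); go([*b.x[:2],.034],a0)
h=[c for c in cv2.findContours(sil(b.x).astype(np.uint8),0,2)[0]]; cv2.drawContours(im,h,-1,(0,255,0),1); cv2.imwrite("pics/w8f.png",im)
E
```

```text
t: 15.97
eef_pos: [0.4593, -0.2592, 0.2471]
tool_rot: [0.481, -0.483, 0.518, -0.517]
contact_force: [-0.2, 1.6, -0.9]
gripper_width: 1.0
{'xy': [260.3, 210.1], 'score': 0.89} [ 0.45961121 -0.31867868]
0.81 [229.6, 187.2, 302.2, 257.0]
[ 0.4642 -0.3149] 33.2 -0.9451066499372648 [-0.28  0.27  0.81  1.93 -0.23  1.04  0.57]
jaw 33.198786213925025
linear [0.0584 0.1171 0.0078] dr [  0.11 -36.95  -0.09]
linear [0.0585 0.2131 0.008 ] dr [  0.11 -36.95  -0.09]
```

View pics/w8f.png

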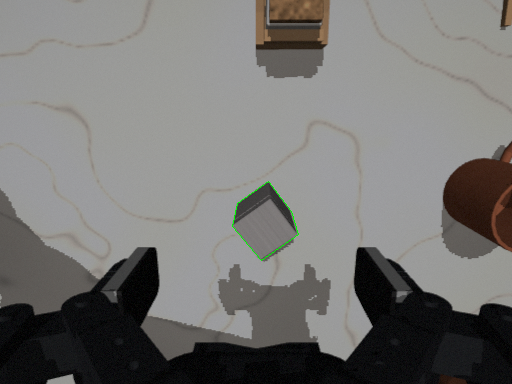

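```bash
python3 -m crank '[{"linear":[0.03,0.03,0.008],"dr":[0,-37,0],"hand":1},{"linear":[0.0585,0.06,0.008],"dr":[0,-37,0],"hand":1},{"linear":[0.0585,0.09,0.008],"dr":[0,-37,0],"hand":1},{"linear":[0.0585,0.1,0.008],"dr":[0,-37,0],"hand":1},{"linear":[0.0585,0.11,0.008],"dr":[0,-37,0],"hand":1},{"linear":[0.0585,0.117,0.008],"dr":[0,-37,0],"hand":1},{"linear":[0.0585,0.117,0.008],"dr":[0,-37,0],"hand":1}]'
python3 - <<'E'
from h import *
bot.read_camera("wrist"); C=cam("wrist")
d=bot.search_frame("wrist","tin")[0]; print(d)
B=np.array([(x,y,z) for x in(-.024,.024) for y in(-.024,.024) for z in(0,.078)])
a=proj(C,B@Ro.from_rotvec([0,0,np.radians(33.2)]).as_matrix().T+[.4642,-.3149,0]); print(a.min(0),a.max(0))
go([.4642,-.3149,.034],33.2)
E
```

```text
t: 16.7
eef_pos: [0.4642, -0.3144, 0.1292]
tool_rot: [0.623, -0.622, 0.337, -0.334]
contact_force: [0.3, 0.3, 0.2]
gripper_width: 1.002
{'extent': [214.2, 162.4, 300.9, 249.5], 'score': 0.83}
[215.6278615  158.84714948] [294.84080112 251.98473586]
linear [-0.0008  0.097  -0.0004] dr [ 0.01 -0.07 -0.07]
```

```bash
python3 -m crank '[{"linear":[0,0.03,0],"dr":[0,0,0],"hand":1},{"linear":[0,0.06,0],"dr":[0,0,0],"hand":1},{"linear":[0,0.085,0],"dr":[0,0,0],"hand":1},{"linear":[0,0.096,0],"dr":[0,0,0],"hand":1},{"linear":[0,0.096,0],"dr":[0,0,0],"hand":1},{"linear":[0,0.096,0],"dr":[0,0,0],"hand":-1},{"linear":[0,0.096,0],"dr":[0,0,0],"hand":-1},{"linear":[0,0.096,0],"dr":[0,0,0],"hand":-1},{"linear":[0,0.096,0],"dr":[0,0,0],"hand":-1},{"linear":[0,0.096,0],"dr":[0,0,0],"hand":-1}]' 100
python3 -m crank '[{"linear":[0,0,0],"dr":[0,0,0],"hand":-1},{"linear":[0,-0.03,0],"dr":[0,0,0],"hand":-1},{"linear":[0,-0.07,0],"dr":[0,0,0],"hand":-1},{"linear":[0,-0.11,0],"dr":[0,7,0],"hand":-1},{"linear":[0,-0.14,0],"dr":[0,14,0],"hand":-1},{"linear":[0,-0.14,0],"dr":[0,21,0],"hand":-1},{"linear":[0,-0.14,0],"dr":[0,28,0],"hand":-1},{"linear":[0,-0.14,0],"dr":[0,35,0],"hand":-1},{"linear":[0,-0.14,0],"dr":[0,36.9,0],"hand":-1},{"linear":[0,-0.14,0],"dr":[0,36.9,0],"hand":-1}]'
python3 - <<'E'
from hold import *
fit("tin","tin"); print(incad(pose()[0])); print(bot.get_obs()['q'].round(2))
go(cad(0,-5,175),YAW)
E
```

```text
t: 17.63
eef_pos: [0.4662, -0.3175, 0.0372]
tool_rot: [0.622, -0.622, 0.335, -0.338]
contact_force: [0.1, 0.6, 7.6]
gripper_width: 0.553
t: 18.47
eef_pos: [0.4648, -0.3163, 0.1757]
tool_rot: [-0.483, 0.483, -0.516, 0.516]
contact_force: [-0.1, 1.0, -0.7]
gripper_width: 0.552
0.93 [183.1, 184.9, 334.8, 347.7]
bottom centre: tool x -1.6 mm, below TCP 44.2 mm, tilt -0.5 deg iou 0.9975574788934317
[ -28.08840515 -282.91838609  175.59051952]
[-0.1   0.44  0.77  1.92 -0.39  0.93  0.79]
linear [-0.2779  0.0006  0.0281] dr [-0.02 -0.01 -0.01]
```

```bash
python3 - <<'E'
from h import *
C=cam("wrist"); p,R=pose(); bot.read_camera("wrist"); d=bot.cut_out("wrist","tin")[0]; print(d["extent"],d["score"])
S=np.array([(x,z,w) for x in(-.024,.024) for w in(-.024,.024) for z in(0,.078)])
for b in(.036,.038,.040,.044):
  for dx in(-.003,0,.003):
    L=np.c_[S[:,0]+dx,-S[:,1]+b,S[:,2]]; a=proj(C,(R@L.T).T+p); print(b,dx,a.min(0).round(1),a.max(0).round(1))
E
python3 - <<'E'
import cv2
im=cv2.imread("pics/w8.png")
E
python3 - <<'E'
from h import *
im=bot.read_camera("wrist"); S=bot.read_camera("side"); cv2.imwrite("pics/w9.png",np.hstack([im[150:384,130:390],cv2.resize(S[150:384,150:410],None,fx=1,fy=1)]))
E
```

```text
[185.0, 183.0, 331.4, 346.5] 0.59
0.036 -0.003 [182.4 180.7] [328.8 356.1]
0.036 0 [182.9 185.9] [328.2 362.8]
0.036 0.003 [183.4 191.1] [327.7 369.5]
0.038 -0.003 [183.6 179.9] [327.5 352.1]
0.038 0 [184.2 185.1] [327.  358.8]
0.038 0.003 [184.7 190.2] [326.5 365.4]
0.04 -0.003 [184.9 179.1] [326.3 348.3]
0.04 0 [185.4 184.2] [325.8 354.9]
0.04 0.003 [185.9 189.3] [325.3 361.4]
0.044 -0.003 [187.3 177.6] [323.9 341. ]
0.044 0 [187.8 182.6] [323.5 347.4]
0.044 0.003 [188.2 187.6] [323.  353.8]
```

View pics/w9.png

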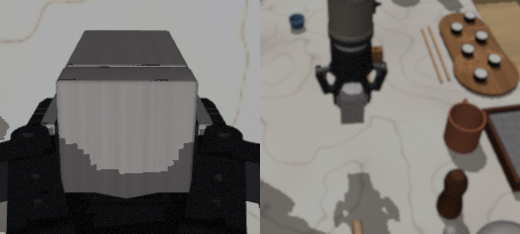

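The tin is held upright and square: the wrist crop shows it between the jaws and the side crop shows it under the gripper. Moving above the jar.

```bash
python3 -m crank '[{"linear":[-0.04,0,0.01],"dr":[0,0,0],"hand":-1},{"linear":[-0.08,0,0.02],"dr":[0,0,0],"hand":-1},{"linear":[-0.12,0,0.028],"dr":[0,0,0],"hand":-1},{"linear":[-0.16,0,0.028],"dr":[0,0,0],"hand":-1},{"linear":[-0.2,0,0.028],"dr":[0,0,0],"hand":-1},{"linear":[-0.24,0,0.028],"dr":[0,0,0],"hand":-1},{"linear":[-0.265,0,0.028],"dr":[0,0,0],"hand":-1},{"linear":[-0.273,0,0.028],"dr":[0,0,0],"hand":-1},{"linear":[-0.273,0,0.028],"dr":[0,0,0],"hand":-1},{"linear":[-0.273,0,0.028],"dr":[0,0,0],"hand":-1}]'
python3 -c "
from h import *
print(incad(pose()[0]));go(cad(0,-11,125),YAW)"
```

```text
t: 19.6
eef_pos: [0.5105, -0.0468, 0.1754]
tool_rot: [-0.483, 0.484, -0.516, 0.516]
contact_force: [-0.7, -0.2, -1.1]
gripper_width: 0.551
[  0.42995151 -10.86135042 175.4365456 ]
linear [ 0.0001  0.0504 -0.0004] dr [-0.02 -0.07  0.03]
```

```bash
python3 -m crank '[{"linear":[0,0.025,0],"dr":[0,0,0],"hand":-1},{"linear":[0,0.045,0],"dr":[0,0,0],"hand":-1},{"linear":[0,0.05,0],"dr":[0,0,0],"hand":-1},{"linear":[0,0.05,0],"dr":[0,0,0],"hand":-1},{"linear":[-0.008,0.05,0],"dr":[0,0,0],"hand":-1},{"linear":[-0.014,0.05,0],"dr":[0,0,0],"hand":-1},{"linear":[-0.018,0.05,0],"dr":[0,0,0],"hand":-1},{"linear":[-0.018,0.05,0],"dr":[0,0,0],"hand":-1}]'
python3 -c "
from h import *
print(incad(pose()[0]),bot.get_obs()['contact_force']);go(cad(0,31,125),YAW)"
```

```text
t: 20.27
eef_pos: [0.5123, -0.0272, 0.126]
tool_rot: [-0.484, 0.483, -0.516, 0.516]
contact_force: [-1.3, -2.8, -0.0]
gripper_width: 0.55
[  0.89631805   8.77921961 126.01873492] [-1.33302519 -2.82816422 -0.03726386]
linear [-0.0222  0.001  -0.0009] dr [-0.06 -0.02 -0.02]
```

```bash
python3 -m crank '[{"linear":[-0.006,0.001,-0.001],"dr":[0,0,0],"hand":-1},{"linear":[-0.012,0.001,-0.001],"dr":[0,0,0],"hand":-1},{"linear":[-0.018,0.001,-0.001],"dr":[0,0,0],"hand":-1},{"linear":[-0.023,0.001,-0.001],"dr":[0,0,0],"hand":-1},{"linear":[-0.023,0.001,-0.001],"dr":[0,0,0],"hand":-1},{"linear":[-0.023,0.001,-0.001],"dr":[0,0,0],"hand":-1}]'
python3 - <<'E'
from h import *
print(incad(pose()[0]),bot.get_obs()['contact_force']);go(cad(0,31,125),YAW)
im=bot.read_camera("wrist"); d=bot.cut_out("wrist","tin")[0]; print(d["extent"],d["score"])
S=bot.read_camera("side"); E=bot.read_camera("scene")
a=cv2.resize(S[150:260,190:310],None,fx=3.3,fy=3.3,interpolation=2); b=cv2.resize(E[120:230,190:310],None,fx=3.3,fy=3.3,interpolation=2); cv2.imwrite("pics/push.png",np.hstack([a,b]))
cv2.imwrite("pics/w10.png",im)
E
```

```text
t: 20.77
eef_pos: [0.5128, -0.0048, 0.1245]
tool_rot: [-0.484, 0.483, -0.516, 0.516]
contact_force: [2.2, -5.0, -0.8]
gripper_width: 0.553
[9.69557128e-03 3.11790238e+01 1.24478263e+02] [ 2.19240246 -4.97400832 -0.84177421]
linear [ 0.0002 -0.0005 -0.    ] dr [-0.06 -0.07  0.01]
[185.1, 189.1, 333.2, 346.9] 0.59
```

View pics/push.png

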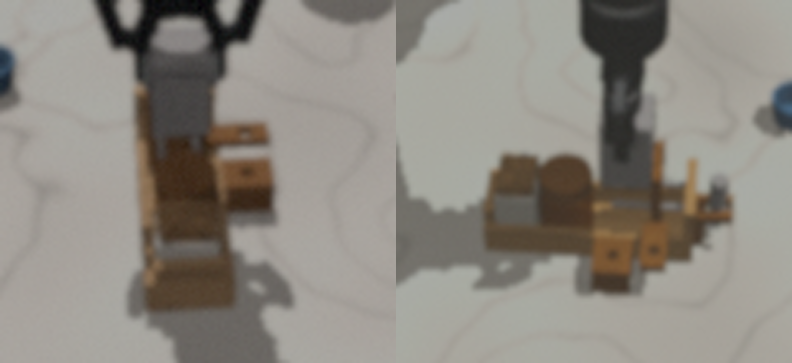

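The divider is pushed back (its arm has moved off the block) and the tin hangs just clear of the jar. I'll go 3 mm further for margin, then lower part-way.

```bash
python3 -m crank '[{"linear":[-0.003,0,0],"dr":[0,0,0],"hand":-1},{"linear":[-0.003,0.004,0],"dr":[0,0,0],"hand":-1},{"linear":[-0.003,0.01,0],"dr":[0,0,0],"hand":-1},{"linear":[-0.003,0.016,0],"dr":[0,0,0],"hand":-1},{"linear":[-0.003,0.022,0],"dr":[0,0,0],"hand":-1},{"linear":[-0.003,0.03,0],"dr":[0,0,0],"hand":-1},{"linear":[-0.003,0.03,0],"dr":[0,0,0],"hand":-1}]'
python3 - <<'E'
from h import *
print(incad(pose()[0]),bot.get_obs()['contact_force']);go(cad(0,33.5,47.5),YAW)
bot.read_camera("wrist"); d=bot.cut_out("wrist","tin")[0]; print(d["extent"],d["score"])
C=cam("wrist")
for k,z in dict(jar=.008,canister=.008).items():
    for d in bot.search_frame("wrist",k)[:1]: print(k,d)
E
```

```text
t: 21.55
eef_pos: [0.5115, -0.0022, 0.0925]
tool_rot: [0.483, -0.484, 0.516, -0.516]
contact_force: [-0.0, -4.1, -4.1]
gripper_width: 0.552
[-1.44041714 33.63674942 92.4533454 ] [-0.03971486 -4.09177371 -4.0597848 ]
linear [0.0001 0.045  0.0015] dr [ 0.11 -0.11  0.05]
[183.9, 203.6, 332.0, 345.8] 0.98
```

```bash
python3 -m crank '[{"linear":[0,0.008,0.001],"dr":[0,0,0],"hand":-1},{"linear":[0,0.016,0.001],"dr":[0,0,0],"hand":-1},{"linear":[0,0.024,0.001],"dr":[0,0,0],"hand":-1},{"linear":[0,0.032,0.001],"dr":[0,0,0],"hand":-1},{"linear":[0,0.038,0.001],"dr":[0,0,0],"hand":-1},{"linear":[0,0.042,0.001],"dr":[0,0,0],"hand":-1},{"linear":[0,0.042,0.001],"dr":[0,0,0],"hand":-1}]'
python3 -c "
from h import *
print(incad(pose()[0]),bot.get_obs()['contact_force']);go(cad(0,27,46),YAW)"
```

```text
t: 22.33
eef_pos: [0.5133, -0.0022, 0.0516]
tool_rot: [0.483, -0.484, 0.516, -0.516]
contact_force: [0.6, -5.1, -3.3]
gripper_width: 0.553
[ 0.31559509 33.8178091  51.64301049] [ 0.61459586 -5.06185263 -3.29547644]
linear [ 0.0068  0.0056 -0.0003] dr [ 0.02 -0.1   0.02]
```

```bash
python3 -m crank '[{"linear":[0,0.002,0],"dr":[0,0,0],"hand":-1},{"linear":[0.002,0.004,0],"dr":[0,0,0],"hand":-1},{"linear":[0.004,0.004,0],"dr":[0,0,0],"hand":-1},{"linear":[0.006,0.004,0],"dr":[0,0,0],"hand":-1},{"linear":[0.007,0.004,0],"dr":[0,0,0],"hand":-1},{"linear":[0.007,0.004,0],"dr":[0,0,0],"hand":-1}]'
python3 -c "
from h import *
print(incad(pose()[0]),bot.get_obs()['contact_force'])"
```

```text
t: 22.83
eef_pos: [0.5129, -0.0095, 0.0483]
tool_rot: [-0.483, 0.483, -0.516, 0.516]
contact_force: [0.8, -4.9, -3.1]
gripper_width: 0.548
[ 0.4532111  26.51553233 48.2990636 ] [ 0.78471691 -4.91265474 -3.07892768]
```

```bash
python3 -m crank '[{"linear":[0.001,0.001,0],"dr":[0,0,0],"hand":-1},{"linear":[0.002,0.002,0],"dr":[0,0,0],"hand":-1},{"linear":[0.002,0.0025,0],"dr":[0,0,0],"hand":-1},{"linear":[0.002,0.0025,0],"dr":[0,0,0],"hand":-1}]'
python3 -c "
from h import *
print(incad(pose()[0]),bot.get_obs()['contact_force'])"
```

```text
t: 23.17
eef_pos: [0.5129, -0.0112, 0.0458]
tool_rot: [-0.483, 0.483, -0.516, 0.516]
contact_force: [0.5, -5.0, -0.2]
gripper_width: 0.553
[ 0.53586963 24.81396217 45.83162222] [ 0.47001061 -5.03172549 -0.18901797]
```

```bash
python3 -m crank '[{"linear":[0.001,0.0005,0],"dr":[0,0,0],"hand":-1},{"linear":[0.002,0.001,0],"dr":[0,0,0],"hand":-1},{"linear":[0.003,0.001,0],"dr":[0,0,0],"hand":-1},{"linear":[0.003,0.001,0],"dr":[0,0,0],"hand":-1}]'
python3 -c "
from h import *
print(incad(pose()[0]),bot.get_obs()['contact_force'])"
```

```text
t: 23.5
eef_pos: [0.5129, -0.0125, 0.0452]
tool_rot: [0.484, -0.483, 0.517, -0.515]
contact_force: [-2.1, 0.9, 8.2]
gripper_width: 0.547
[ 0.56813494 23.46088181 45.22430732] [-2.10190701  0.86895321  8.18229153]
```

```bash
python3 -m crank '[{"linear":[0,-0.0005,0],"dr":[0,0,0],"hand":0.4},{"linear":[0,-0.0005,0],"dr":[0,0,0],"hand":0.7},{"linear":[0,-0.0005,0],"dr":[0,0,0],"hand":0.7},{"linear":[0,-0.0005,0],"dr":[0,0,0],"hand":0.7},{"linear":[0,-0.0005,0],"dr":[0,0,0],"hand":0.7},{"linear":[0,-0.03,0],"dr":[0,0,0],"hand":0.7},{"linear":[0,-0.07,0],"dr":[0,0,0],"hand":0.7},{"linear":[0,-0.11,0],"dr":[0,0,0],"hand":1},{"linear":[0,-0.15,0],"dr":[0,0,0],"hand":1},{"linear":[0,-0.18,0],"dr":[0,0,0],"hand":1}]'
python3 -m crank '[{"linear":[0,0,0],"dr":[0,0,0],"hand":1},{"linear":[0,0,0],"dr":[0,0,0],"hand":1},{"linear":[0,0,0],"dr":[0,0,0],"hand":1}]'
python3 - <<'E'
from h import *
C=cam("wrist"); im=bot.read_camera("wrist")
for k,z in dict(jar=.008,canister=.008,tin=.008,pin=.044).items():
    for d in bot.place_of("wrist",k)[:1]: print(k,round(d["score"],2),incad(ray(C,d["xy"],z)).round(1))
S=bot.read_camera("scene"); b=cv2.resize(S[120:230,190:310],None,fx=2.6,fy=2.6,interpolation=2)
out=im[:286,130:400]; cv2.imwrite("pics/fin.png",np.hstack([out,b[:286]]))
E
```

```text
t: 24.33
eef_pos: [0.5131, -0.0146, 0.2276]
tool_rot: [-0.484, 0.483, -0.516, 0.517]
contact_force: [1.3, 0.3, 0.7]
gripper_width: 1.001
t: 24.58
eef_pos: [0.5121, -0.0137, 0.2243]
tool_rot: [0.483, -0.484, 0.516, -0.516]
contact_force: [0.1, 0.9, -0.4]
gripper_width: 0.995
jar 0.83 [  1.8 -21.9   8. ]
canister 0.7 [ -1.9 -73.5   8. ]
tin 0.57 [-1.5 21.4  8. ]
pin 0.86 [  2.2 119.8  44. ]
```

```bash
python3 - <<'E'
from h import *
def ext(C,S): a=proj(C,S); return np.r_[a.min(0),a.max(0)].round(1)
t=np.linspace(0,6.28,60)
def cyl(y,z0,z1): return np.array([cad(26*np.cos(a),y+26*np.sin(a),z) for a in t for z in(z0,z1)])
def bx(hx,hy,y,z0,z1): return np.array([cad(x,y+v,z) for x in(-hx,hx) for v in(-hy,hy) for z in(z0,z1)])
for n in("wrist","scene","side"):
    C=cam(n); im=bot.read_camera(n); cv2.imwrite(f"pics/end_{n}.png",im)
    for k,S in dict(jar=cyl(-24,8,80),tin=bx(24,24,26,8,86),canister=bx(25,20,-70,8,76),pin=np.array([cad(9*np.cos(a),118+9*np.sin(a),z) for a in t for z in(44,80)])).items():
        d=bot.search_frame(n,k)[:2]; print(n,k,[(np.round(q["extent"],1).tolist(),round(q["score"],2)) for q in d],"pred",ext(C,S))
    if n!="wrist":
        o=cv2.imread(f"pics/{n}0.png"); g=cv2.absdiff(o,im).max(2)>45; g=cv2.morphologyEx(g.astype(np.uint8),cv2.MORPH_OPEN,np.ones((3,3)))
        c,_,st,ce=cv2.connectedComponentsWithStats(g); print([s.tolist() for s in st[1:] if s[4]>25])
    # brown divider: top face centre predicted
    print("divider top front pred@30", proj(C,[cad(-26,50,103),cad(26,50,103),cad(-26,60,103),cad(26,60,103)]).round(1).tolist(), "arm hole",proj(C,[cad(60,55,44)]).round(1))
E
```

```text
wrist jar [([229.5, 205.3, 285.0, 255.8], 0.6)] pred [228.5 185.1 284.3 256.1]
wrist tin [([226.5, 159.0, 290.9, 204.0], 0.76)] pred [228.2 141.9 284.4 205.9]
wrist canister [([230.6, 246.6, 281.8, 289.7], 0.56)] pred [230.5 228.5 282.4 291. ]
wrist pin [([246.5, 57.5, 267.0, 76.5], 0.92)] pred [245.1  56.  267.2  82.3]
divider top front pred@30 [[223.9, 155.3], [288.6, 155.2], [223.5, 142.7], [288.9, 142.7]] arm hole [[318.1 140.8]]
scene jar [([233.9, 167.7, 249.8, 189.4], 0.71)] pred [232.7 165.8 249.8 193.3]
scene tin [([248.3, 164.9, 262.1, 190.3], 0.58)] pred [248.8 165.3 265.5 194.1]
scene canister [([218.6, 164.4, 236.1, 189.1], 0.75)] pred [219.  165.8 234.5 192.6]
scene pin [] pred [283.6 172.  290.  184.1]
[[253, 0, 24, 26, 290], [480, 0, 20, 8, 115], [243, 12, 23, 23, 409], [281, 13, 5, 7, 31], [462, 35, 7, 7, 29], [435, 43, 47, 33, 758], [441, 56, 6, 6, 27], [240, 60, 4, 20, 78], [471, 75, 14, 9, 67], [437, 77, 5, 8, 32], [143, 95, 57, 79, 1809], [243, 99, 26, 11, 192], [190, 109, 59, 27, 792], [248, 111, 15, 35, 350], [260, 126, 131, 35, 1902], [393, 150, 14, 6, 67], [2
[... 596 characters left out ...]
2]
[[45, 0, 14, 37, 240], [159, 0, 9, 13, 74], [191, 0, 11, 7, 51], [225, 0, 37, 37, 1023], [165, 15, 7, 27, 112], [10, 19, 18, 5, 79], [239, 47, 22, 4, 77], [227, 49, 35, 19, 470], [229, 75, 32, 9, 163], [214, 86, 62, 56, 1599], [49, 114, 14, 19, 123], [89, 121, 103, 182, 5065], [221, 131, 17, 32, 394], [17, 132, 9, 17, 100], [19, 150, 5, 7, 28], [240, 170, 5, 7, 33], [0, 175, 4, 8, 26], [236, 183, 18, 13, 203], [255, 190, 9, 6, 48], [238, 197, 16, 11, 152], [229, 245, 62, 85, 2727], [11, 285, 13, 9, 90], [227, 285, 8, 10, 56], [241, 292, 12, 14, 87], [33, 296, 206, 76, 8638]]
divider top front pred@30 [[234.9, 177.8], [253.7, 176.9], [234.7, 175.5], [253.4, 174.6]] arm hole [[265.2 191.2]]
```

```bash
python3 -c "
from station import bot
print(bot.get_obs()['t'],bot.hand_in())"
```

```text
the job is handed in; nothing more can be done
25.6333 None
```

The job is handed in at 25.6 s. I drew the pin first and parked it upright in the notch. I then set the jar in, using it to push the canister, which stood about 4 mm off, against the end wall. Last, I pushed the divider back with the raised tin, lowered the tin beside the jar, slid it up against it and released.

**Checks that agreed:**
- **Positions:** the three items' detected outlines in the wrist, scene and side views fit a close upright row in the caddy (canister y -70, jar -24, tin +26 mm) to within a few pixels wherever they weren't hidden.
- **Pin:** the wrist and side views put it in the notch.
- **Bystanders:** comparing the first and last fixed-camera pictures showed no change where the mug, bowl, honey jar or chopsticks stand.

**Checks that failed or disagreed:**
- **Pin in the scene view:** the network missed it there.
- **Tin outline:** its wrist outline was about 6 px wider on one side than predicted, probably because it took in part of the divider.
- **Position estimates:** the networks' point estimates for the items were 2–5 mm off from the row positions.
- **Final picture:** I could not look at it myself because the viewing limit was reached, so the last check rests on numbers only. I also did not measure the final divider travel directly.

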